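# Pin the split cheese hoop shut

## Robot

A 6-joint arm with a two-finger parallel gripper is mounted at the origin on the work surface. World frame = base frame: x ahead of the robot, y to its left, z up, the work surface at z = 0. Lengths are in m, angles in rad, forces in N, time in s.
With the tool pointing down it reaches from about 0.25 to 0.775 m from the base axis. Payload 4 kg.
Tool frame: the origin (TCP) lies midway between the tips of the shut fingers; the grasp point (between the pads) lies 19 mm behind it; z points along the fingers, y is the direction in which the jaws open and shut (so a half turn about z gives the same grasp; the last joint's range is limited). The gripper opens to 94 mm and grips with 3 to 60 N. Pads are 16 mm wide; open, the fingers measure 119 mm over their backs; the gripper's body (75 mm by 177 mm) begins 78 mm behind the grasp point.
Start: joints at [-1.359, 0.087, 1.371, -0, 1.684, -0.103], TCP at [0.17, -0.523, 0.206] pointing down, gripper open.
Joint ranges: [-3.1, 3.1], [-0.76, 2.03], [0.27, 2.55], [-1.08, 4.22], [0.17, 2.65], [-2.57, 2.57]. Speed limits (rad/s): [2.79, 2.79, 3.14, 3.14, 3.14, 3.14].

## Interface

Orientations are given as [roll, pitch, yaw] about the fixed x, y, z axes, in that order (R = Rz(yaw) Ry(pitch) Rx(roll)).
In Python, from bench import robot, cams gives the robot as it stands.
- The arm moves only by the tool step_arm, never from a script. Its argument "plan" is a list that holds one entry, the list of rows, each a list of 5 numbers: the shift along the world's x, y, z in mm, then the turn about the world's z in rad, then the opening in per cent of the stroke, from 0 (shut) to 100 (fully open). In form: [[[tx, ty, tz, turn, fingers], ...]]. A call has 1 to 8 rows; each row is the pose to reach, as a shift and turn from the pose commanded when the call began; what a row does not reach only later rows make up. A row lasts 1/12 s, in which the tool goes at most 41.7 mm and 7.16 degrees, less where a joint would pass 70% of its speed; a pose out of reach is approached as far as the arm can. A call with a gripper value outside its range is refused whole. The fingers move at their own pace and stop on an object; the grip force is fixed at half the most. Time passes only in rows, so rows that repeat a pose let the fingers close. It gives the time, the measured TCP pose, the force and the opening at its end, in the units of the state.
- robot.get_obs(): the state, without advancing time (a new reading comes with each control period).
- cams.snapshot(name): name is "scene" or "top" or "wrist"; returns a dict with "frame" (384x512x3 uint8, red, green, blue), "camera_matrix" (3x3 intrinsics, pixels), "k1" (the pictures are not rectified: a ray, as slopes to the right and down, at radius r is drawn at 1 + k1 r^2 times it, then the intrinsics apply), "origin" and "attitude" of the camera in the world; the wrist camera has in their place "T_tool_cam" (4x4, takes a point from camera to tool coordinates, whose origin is the TCP and whose axes are the flange's). Camera axes: x right, y down, z forward; pixel columns grow to the right and rows downward; lengths in m; the calibration is good to about 2 mm. A picture is of the moment at which its call begins: read the wrist's pose just before it. There is no depth.
- robot.close_job(): hands the job in, once; it reports no verdict.
The state is a dict: "time": time; "joint_positions": joint angles; "qvel": joint speeds; "joint_torque": joint torques, N m; "tool_pos": TCP position; "ee_rot": TCP orientation; "wrist_force": force on the tool from outside, world axes, zero at the start; "wrist_torque": the same for the moment, N m; "width": finger opening in m.
Only numpy, scipy, OpenCV 4.12 (cv2) and the standard library are available. Lean on these libraries where they do the work, as an engineer would, in place of code of your own. Each camera call takes 0.05 s, during which the arm holds its last target. There are 200 camera calls.

## Task

Swing the open half of the split cheese hoop shut, then take the steel hinge pin from its rack and push it down through both knuckles, feeling for the lower one, until its collar rests fully home on the upper knuckle, and let go. Be gentle: never force the pin against the knuckles. Leave the tub, the cheese and the scraper where they are.

Things in the scene. Friction and masses are not known exactly. Their poses are not given: they have to be found in the camera images.
- hoop: Split cheese hoop: round wooden board (270 mm across, 12 mm thick) fast to the table, with the fixed white half shell on its +y side (outer radius 100 mm, rim 102 mm above the table). Origin: centre of the board's underside, on the table; z up. The other half's hinge is at x = +113 mm, the knuckles for the pin at x = -122 mm, 235 mm from the hinge axis.
- lower_nominal (a point): On the fixed half, nominal middle of the lower knuckle's top face, 77 mm above the table. The knuckle is a steel block (32 mm in x, 84 in y, 24 high) with a vertical through hole 12 mm wide, 0.6 mm chamfer. Bolted in slots, it truly sits -12 to +12 mm from here along y, differing every time, not measured, fast under task loads. Axes as hoop.
- swing (a joint): Swinging half, turning about the vertical hinge axis: rad, grows as it opens (anticlockwise from above, free end to -y of the hoop). At 0 the upper knuckle is over the lower's nominal place; stops at -0.09 and 0.8. Stiff hinge, stays where left; 2 to 3 N at the free end moves it. White shell, outer radius 107 mm, laps outside the fixed half. The pin in its knuckle can carry it.
- post_top (a point): Centre of the top end of the upright round steel grip post on the swinging half: 14 mm in diameter, standing from 100 to 140 mm above the table just outside the shell, 218 mm from the hinge axis. Can be pinched from above; it may turn between the fingers.
- hinge_axis (a point): Point on the hinge axis of the swinging half, 104 mm above the table.
- upper_mouth (a point): Centre of the top mouth of the upper knuckle, a steel block 32 x 32 mm on the swinging half from 80 to 104 mm above the table, with a vertical through hole 12 mm wide (3 mm chamfer at the mouth). This point is on its top face, 104 mm above the table, 235 mm from the hinge axis.
- pin: Steel hinge pin, 60 to 130 g, standing upright in the rack. Origin: centre of the flat nose end; z up along the pin to its head. Shank 10 mm in diameter and 60 mm long (nose 8.4 mm wide, chamfered over 1.5 mm); collar 20 mm in diameter from 60 to 64 mm; above it a square grip 14 x 14 mm from 64 to 96 mm, its faces along this frame's x and y.
- pin_nose (a point): Centre of the pin's nose end.
- collar (a point): Centre of the underside of the pin's collar, 60 mm above the nose; when home it rests on the upper knuckle's top face.
- rack: Fixed grey plastic pin rack, a block 56 x 96 mm and 64 mm high with two vertical through holes 12 mm wide at y = -22 and +22 mm of its frame; the pin stands in the -y one, its collar resting on top. Origin: centre of the underside; z up.
- tub: Loose white plastic tub, 90 mm across, 85 mm high; bystander. Origin: centre of its underside.
- cheese: Loose small cheese, 116 mm across, 65 mm high; bystander. Origin: centre of its underside.
- scraper: Loose spatula lying on the table; bystander. Origin: underside near its middle; x runs from handle to blade.

How it is judged:
On the way, in this order (a step that is already met when the one before it is completed fails the run):
1. the open half is swung shut (within 0.09 rad of the nominal shut angle) (value of joint swing below 0.09 rad), for 0.2 s.
2. with the half shut, the pin is through both knuckles with its collar down on the upper one (value of joint swing below 0.07 rad and horizontal distance between collar and upper_mouth below 0.004 m and z of collar in the frame of upper_mouth below 0.0025 m), for 0.2 s.
At the end, for the whole second after the job is handed in: The swinging half is shut (joint below 0.07 rad), and the pin stands upright (within 0.08 rad) in both knuckles, at rest, its collar within 2.5 mm of the upper knuckle's top face and within 4 mm of the hole's centre sideways (all of step 2 and z of collar in the frame of upper_mouth above -0.0025 m and angle between pin's own z axis and vertical below 0.08 rad and linear speed of pin below 0.02 m/s); the robot touches nothing.
It fails at once if the pin is forced against the hoop or its knuckles with more than 35 N (contact force between pin and hoop above 35 N).
It fails at once if the tub is moved more than 30 mm (distance of tub from where it was at the start of the episode above 0.03 m).
It fails at once if the cheese is moved more than 30 mm (distance of cheese from where it was at the start of the episode above 0.03 m).
It fails at once if the scraper is moved more than 30 mm (distance of scraper from where it was at the start of the episode above 0.03 m).
It also fails if it takes over 72 s, if anything falls off the work surface, if the arm or the gripper's body presses on something with over 40 N, if the wrist force passes 120 N, or if a joint passes its speed limit or range.

## Working session

There is one attempt and no reset: what is moved stays moved. The work goes in short steps, Python scripts to look and compute and a tool call to move; the robot and the scene stay as the last step left them, time stands still between calls to the robot, and variables do not carry over. Pictures are saved under pics/ and viewed, about 8 in all and at most 12, crops included, and the job is handed in when it is done.

Besides the shell and the picture viewer there is one more tool, called after "Request:" by a JSON object that holds its "api" and its "payload", one argument or row to a line. step_arm: Moves the arm, as the interface text tells. Its arguments: {"type":"object","properties":{"plan":{"type":"array"}},"required":["plan"]}

```bash
ls; mkdir -p pics; cat > h.py <<'E'
import numpy as np, cv2
from bench import robot, cams
def snap(n,f=None):
    s=cams.snapshot(n)
    if f: cv2.imwrite('pics/'+f,cv2.cvtColor(s['frame'],cv2.COLOR_RGB2BGR))
    return s
def rot(a):
    a=np.array(a)
    if a.shape==(3,3): return a
    r,p,y=a
    from scipy.spatial.transform import Rotation as R
    return R.from_euler('xyz',a).as_matrix()
def pose(s,obs=None):
    if 'T_tool_cam' in s:
        T=np.array(s['T_tool_cam']);R=rot(obs['ee_rot'])
        return R@T[:3,:3], R@T[:3,3]+np.array(obs['tool_pos'])
    return rot(s['attitude']),np.array(s['origin'])
def ray(s,px,R):
    K=np.array(s['camera_matrix']);k=float(s['k1'])
    d=cv2.undistortPoints(np.array([[px]],float),K,np.array([k,0,0,0,0.]))[0,0]
    return R@np.array([d[0],d[1],1])
def at_z(s,px,z,obs=None):
    R,o=pose(s,obs);v=ray(s,px,R);return o+v*(z-o[2])/v[2]
def proj(s,P,obs=None):
    R,o=pose(s,obs);c=R.T@(np.array(P)-o);K=np.array(s['camera_matrix'])
    u=c[:2]/c[2];u=u*(1+float(s['k1'])*(u@u));return K[:2,:2]@u+K[:2,2]
E
python3 - <<'E'
from h import *
o=robot.get_obs();print(o)
for n in['scene','top']:
    s=snap(n,n+'0.png');print(n,{k:v for k,v in s.items() if k!='frame'})
E
```

```text
pics
{'time': 0.0, 'joint_positions': array([-1.35908372e+00,  8.79436177e-02,  1.37221284e+00, -3.02309027e-05,
        1.68356727e+00, -1.03122996e-01]), 'qvel': array([-0.0021336 , -0.001074  ,  0.00096763, -0.00010987,  0.00141725,
       -0.00037833]), 'joint_torque': array([-2.24876312e-04, -3.40183175e+01, -3.02423501e+01,  7.18155317e-02,
        3.31358111e-02, -1.88623230e-04]), 'tool_pos': array([ 0.1701753 , -0.5224568 ,  0.20433139]), 'ee_rot': array([-3.13946981e+00, -1.89486866e-04,  3.14832034e-01]), 'wrist_force': array([0.57800284, 0.4132876 , 0.08403883]), 'wrist_torque': array([-0.04436724,  0.04631891,  0.00873337]), 'width': 0.09379569120340443}
scene {'camera_matrix': array([[353.68838456,   0.        , 255.47818363],
       [  0.        , 353.68838456, 187.72901696],
       [  0.        ,   0.        ,   1.        ]]), 'k1': 0.01683387099534395, 'origin': array([ 1.05282718, -0.09875355,  0.83173799]), 'attitude': array([-2.55696615,  0.01225097,  1.52769062])}
top {'camera_matrix': array([[413.61944276,   0.        , 254.42007424],
       [  0.        , 413.61944276, 199.32467539],
       [  0.        ,   0.        ,   1.        ]]), 'k1': -0.0053706926203109994, 'origin': array([ 0.51288596, -0.08563022,  1.21976478]), 'attitude': array([-3.08478271e+00,  2.57574970e-03, -1.55286492e+00])}
```

View pics/top0.png

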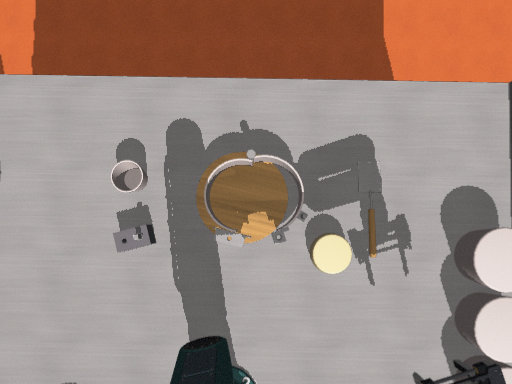

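View pics/scene0.png

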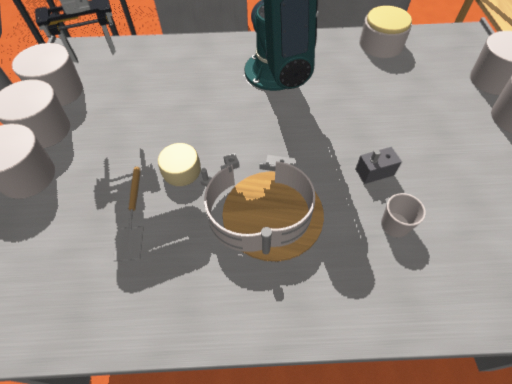

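```bash
python3 - <<'E'
import cv2
t=cv2.imread('pics/top0.png');s=cv2.imread('pics/scene0.png')
a=cv2.resize(t[135:260,180:325],None,fx=4,fy=4,interpolation=cv2.INTER_CUBIC)
cv2.imwrite('pics/c1.png',a)
b=cv2.resize(s[140:270,185:335],None,fx=4.6,fy=4.6,interpolation=cv2.INTER_CUBIC)
cv2.imwrite('pics/c2.png',b)
E
```

```text
(no output)
```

View pics/c1.png

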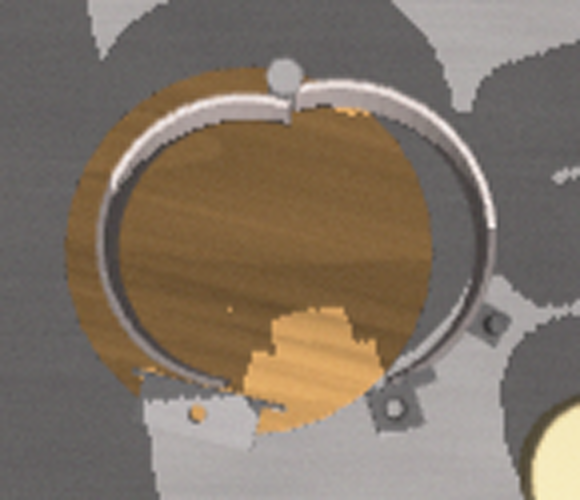

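View pics/c2.png

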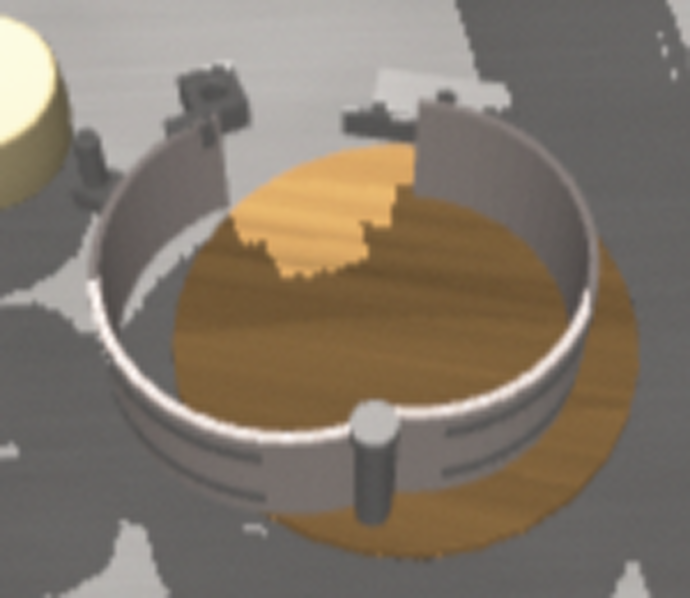

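```bash
python3 - <<'E'
from h import *
from scipy.optimize import least_squares
T=snap('top');S=snap('scene')
f=lambda u,v:((u+.5)/4+179.5,(v+.5)/4+134.5)
g=lambda u,v:((u+.5)/4.6+184.5,(v+.5)/4.6+139.5)
obs=[(T,f(249,249),'b'),(T,f(395,408),'u'),(T,f(490,324),'p'),(T,f(197,412),'l'),(T,f(285,76),'h'),
 (S,g(210,92),'u'),(S,g(90,133),'p'),(S,g(447,97),'l'),(S,g(375,415),'h')]
def pts(q):
    x,y,a,sw,dy,pr,hz=q
    Rz=lambda a:np.array([[np.cos(a),-np.sin(a)],[np.sin(a),np.cos(a)]])
    W=lambda p,z:np.r_[np.array([x,y])+Rz(a)@np.array(p),z]
    h=np.array([.113,0]); 
    return dict(b=W([0,0],.012),h=W(h,hz),l=W([-.122,dy],.077),u=W(h+Rz(sw)@[-.235,0],.104),p=W(h+Rz(sw+pr)@[-.218,0],.14))
def res(q):
    P=pts(q);return np.concatenate([proj(s,P[k])-px for s,px,k in obs])
r=least_squares(res,[.5,-.1,0,.4,0,.2,.12])
print(r.x,np.round(r.fun.reshape(-1,2),1));print({k:v.round(4) for k,v in pts(r.x).items()})
for k in 'ulp': print(k,[at_z(s,px,pts(r.x)[k][2]).round(4) for s,px,kk in obs if kk==k])
t=T['frame'];c=cv2.resize(t[195:260,105:165],None,fx=6,fy=6,interpolation=cv2.INTER_CUBIC)
e=cv2.resize(S['frame'][140:190,345:410],None,fx=6,fy=6,interpolation=cv2.INTER_CUBIC)
o=np.zeros((390,750,3),np.uint8);o[:,:360]=c;o[:300,360:]=e
cv2.imwrite('pics/c3.png',o[...,::-1])
E
```

```text
[ 0.58832757 -0.04451168 -0.21290786  0.56055774  0.00635089  0.35474232
  0.1248629 ] [[ 0.  -0.1]
 [ 0.2 -0.3]
 [ 0.9  0.6]
 [-0.2  0.2]
 [-0.6 -0.7]
 [ 0.1 -0.7]
 [ 0.3 -0.1]
 [-0.2  0.2]
 [ 0.   0.2]]
{'b': array([ 0.5883, -0.0445,  0.012 ]), 'h': array([ 0.6988, -0.0684,  0.1249]), 'l': array([ 0.4704, -0.0125,  0.077 ]), 'u': array([ 0.4778, -0.1485,  0.104 ]), 'p': array([ 0.5324, -0.2092,  0.14  ])}
u [array([ 0.477 , -0.1478,  0.104 ]), array([ 0.48  , -0.1488,  0.104 ])]
l [array([ 0.471 , -0.0131,  0.077 ]), array([ 0.4698, -0.012 ,  0.077 ])]
p [array([ 0.5339, -0.2069,  0.14  ]), array([ 0.5326, -0.21  ,  0.14  ])]
```

View pics/c3.png

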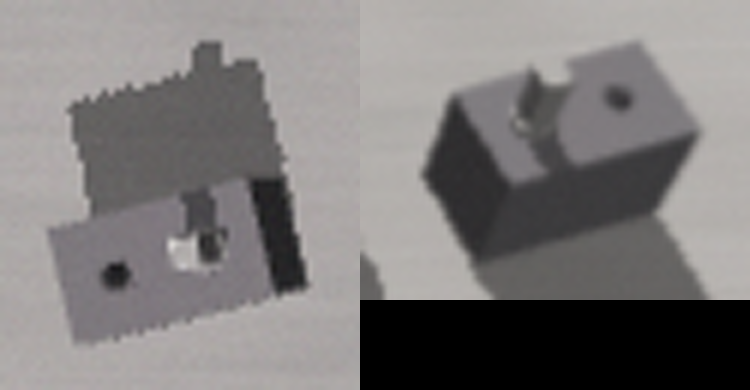

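Request:
{"api": "step_arm", "payload": {
  "plan": [
    [[20,28,15,0,100],[45,60,30,0,100],[70,92,45,0,100],[95,125,60,0,100],[120,157,75,0,100],[145,190,90,0,100],[168,222,95,0,100],[192,255,95,0,100]]
  ]
}}

```text
time: 0.87
tool_pos: [0.3596, -0.2721, 0.3024]
ee_rot: [3.138, -0.002, 0.314]
wrist_force: [0.4, 0.3, 0.8]
width: 0.0943
```

Request:
{"api": "step_arm", "payload": {
  "plan": [
    [[22,30,0,0,100],[44,60,0,0,100],[66,90,0,0,100],[88,118,0,0,100],[88,118,0,0,100]]
  ]
}}

```text
time: 1.28
tool_pos: [0.449, -0.1504, 0.2998]
ee_rot: [-3.139, -0.002, 0.323]
wrist_force: [-0.3, -1.1, -0.4]
width: 0.0941
```

```bash
python3 - <<'E'
from h import *
o=robot.get_obs();print(o['time'],o['tool_pos'],o['ee_rot'],o['wrist_force'],o['qvel'].max())
s=snap('wrist');print(s['T_tool_cam'],s['camera_matrix'][0,0],s['k1'])
for k,p in dict(u=[.4778,-.1485,.104],l=[.4704,-.0125,.077],p=[.5324,-.2092,.14]).items(): print(k,proj(s,p,o))
cv2.imwrite('pics/w1.png',cv2.resize(s['frame'],None,fx=1.5,fy=1.5)[...,::-1])
E
```

```text
1.2833 [ 0.44896592 -0.15039757  0.29978444] [-3.13910557e+00 -1.65351494e-03  3.23041626e-01] [-0.26247341 -1.05120574 -0.37662417] 0.02137402425581647
[[ 4.05408509e-04 -9.71161069e-01 -2.38424021e-01  6.90923053e-02]
 [ 9.99999811e-01  2.83543458e-04  5.45423504e-04  2.14710330e-04]
 [-4.62090502e-04 -2.38424197e-01  9.71161001e-01 -1.78915567e-01]
 [ 0.00000000e+00  0.00000000e+00  0.00000000e+00  1.00000000e+00]] 315.2396526908775 -0.01656633537861519
u [261.44153514 145.62014812]
l [155.79167608 114.17904446]
p [333.38348068 118.48381235]
```

View pics/w1.png

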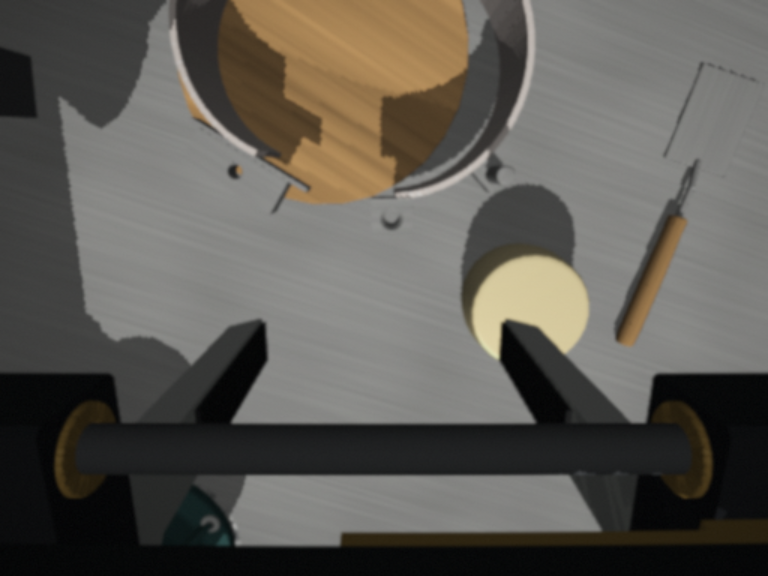

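Request:
{"api": "step_arm", "payload": {
  "plan": [
    [[30,-20,-15,0,100],[60,-42,-30,0,100],[85,-59,-50,0,100],[85,-59,-90,0,100],[85,-59,-130,0,100],[85,-59,-165,0,100],[85,-59,-186,0,100],[85,-59,-186,0,100]]
  ]
}}

```text
time: 2.0
tool_pos: [0.5268, -0.2137, 0.1072]
ee_rot: [-3.132, 0.01, 0.313]
wrist_force: [0.0, -0.1, -0.6]
width: 0.0938
```

Request:
{"api": "step_arm", "payload": {
  "plan": [
    [[0,0,0,0,0],[0,0,0,0,0],[0,0,0,0,0],[0,0,0,0,0],[0,0,0,0,0],[0,0,0,0,0]]
  ]
}}

```text
time: 2.5
tool_pos: [0.532, -0.2145, 0.1157]
ee_rot: [3.14, -0.002, 0.315]
wrist_force: [-0.2, 0.4, 0.4]
width: 0.0572
```

```bash
python3 - <<'E'
from h import *
o=robot.get_obs();print(o['tool_pos'],o['ee_rot'],o['wrist_force'],o['width'])
h=np.array([.6988,-.0684]);v=o['tool_pos'][:2]-h;print(np.hypot(*v),np.arctan2(-v[1],-v[0])*-1)
t0=np.arctan2(-v[1],-v[0])
for d in np.linspace(0,-.5876,9):
    c,s=np.cos(d),np.sin(d);w=np.array([c*v[0]-s*v[1],s*v[0]+c*v[1]]);print(round(d,3),((w-v)*1000).round(1))
E
```

```text
[ 0.53204519 -0.21453744  0.11569767] [ 3.13979304e+00 -1.60581922e-03  3.14906993e-01] [-0.17286509  0.41424766  0.4437558 ] 0.05723710992490393
0.22172802939416056 -0.7196004185691258
0.0 [0. 0.]
-0.073 [-10.3  12.6]
-0.147 [-19.6  26. ]
-0.22 [-27.9  40. ]
-0.294 [-35.2  54.6]
-0.367 [-41.4  69.6]
-0.441 [-46.4  85.1]
-0.514 [-50.3 100.9]
-0.588 [-53. 117.]
```

Request:
{"api": "step_arm", "payload": {
  "plan": [
    [[0,0,0,0,0],[0,0,0,0,0],[0,0,0,0,0],[0,0,0,0,0],[0,0,0,0,0],[0,0,0,0,0],[0,0,0,0,0],[0,0,0,0,0]]
  ]
}}

```text
time: 3.17
tool_pos: [0.5315, -0.2139, 0.1142]
ee_rot: [-3.141, -0.0, 0.315]
wrist_force: [-0.1, 1.7, -0.1]
width: 0.0131
```

Request:
{"api": "step_arm", "payload": {
  "plan": [
    [[-5,6,0,-0.037,0],[-10,13,0,-0.073,0],[-15,19,0,-0.11,0],[-20,26,0,-0.147,0],[-24,33,0,-0.183,0],[-28,40,0,-0.22,0],[-32,47,0,-0.257,0],[-35,55,0,-0.294,0]]
  ]
}}

```text
time: 3.83
tool_pos: [0.4969, -0.1596, 0.1142]
ee_rot: [3.14, -0.001, 0.019]
wrist_force: [1.0, -1.5, -1.4]
width: 0.0136
```

Request:
{"api": "step_arm", "payload": {
  "plan": [
    [[-3,7,0,-0.037,0],[-6,15,0,-0.073,0],[-9,22,0,-0.11,0],[-11,30,0,-0.147,0],[-13,38,0,-0.183,0],[-15,46,0,-0.22,0],[-17,54,0,-0.257,0],[-18,62,0,-0.294,0]]
  ]
}}

```text
time: 4.5
tool_pos: [0.4792, -0.0976, 0.1142]
ee_rot: [3.141, -0.003, -0.275]
wrist_force: [3.8, -1.6, -2.8]
width: 0.0136
```

Request:
{"api": "step_arm", "payload": {
  "plan": [
    [[0,0,0,0,0],[0,0,0,0,0],[0,0,0,0,0],[0,0,0,0,0]]
  ]
}}

```text
time: 4.83
tool_pos: [0.4791, -0.0971, 0.1142]
ee_rot: [-3.14, -0.001, -0.273]
wrist_force: [4.3, 2.0, -3.0]
width: 0.013
```

```bash
python3 - <<'E'
from h import *
o=robot.get_obs();print(o['tool_pos'],o['ee_rot'],o['wrist_force'],o['width'])
s=snap('wrist')
a,hh=-.2129,np.array([.6988,-.0684])
for sw in [-.06,-.03,0,.03,.06]:
    p=hh+.235*np.array([-np.cos(a+sw),-np.sin(a+sw)]);print(sw,p.round(4),proj(s,[*p,.104],o).round(1))
t=snap('top');
A=cv2.resize(s['frame'][0:200,100:412],None,fx=2.4,fy=2.4,interpolation=cv2.INTER_CUBIC)
cv2.imwrite('pics/w2.png',A[...,::-1]);cv2.imwrite('pics/t2.png',t['frame'][...,::-1])
E
```

```text
[ 0.47914803 -0.09706703  0.11419437] [-3.14042674e+00 -1.03799768e-03 -2.72650623e-01] [ 4.29114557  2.04405343 -3.00891897] 0.012978724728976874
-0.06 [ 0.4725 -0.0051] [123.6 266.2]
-0.03 [ 0.4707 -0.0119] [134.2 266.1]
0 [ 0.4691 -0.0187] [144.7 265.7]
0.03 [ 0.4677 -0.0257] [155.3 265. ]
0.06 [ 0.4665 -0.0326] [165.8 264.1]
```

View pics/w2.png

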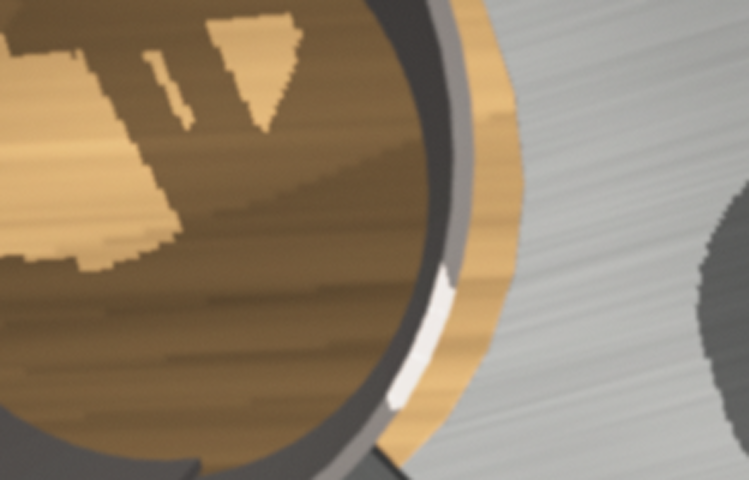

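Request:
{"api": "step_arm", "payload": {
  "plan": [
    [[0,0,0,0,40],[0,0,0,0,40],[0,0,0,0,40],[0,0,20,0,40],[0,0,45,0,70],[0,0,80,0,70],[-25,25,110,0,70],[-50,50,140,0,70]]
  ]
}}

```text
time: 5.6
tool_pos: [0.4329, -0.053, 0.2496]
ee_rot: [3.141, 0.001, -0.276]
wrist_force: [0.8, 1.2, 0.7]
width: 0.061
```

Request:
{"api": "step_arm", "payload": {
  "plan": [
    [[-9,17,0,0,70],[-9,17,0,0,70],[-9,17,0,0,70],[-9,17,0,0,70]]
  ]
}}

```text
time: 5.93
tool_pos: [0.4243, -0.036, 0.2474]
ee_rot: [3.14, 0.002, -0.274]
wrist_force: [-0.2, -0.4, 0.0]
width: 0.0653
```

```bash
cat >> h.py <<'E'
def save(name):
    import pickle
    o=robot.get_obs();s=snap('wrist');pickle.dump((o,s),open(name,'wb'));return o,s
E
python3 - <<'E'
from h import *
o,s=save('k.pkl');print(o['tool_pos'],o['ee_rot'],o['wrist_force'],o['width'])
print(proj(s,[.4707,-.0119,.104],o))
T=snap('top')
f=lambda u,v:((u+.5)/6+104.5,(v+.5)/6+194.5)
for p in [(48,228),(248,178),(280,295),(78,343),(115,275)]: print(at_z(T,f(*p),.064).round(4))
S=snap('scene');g=lambda u,v:((u-360+.5)/6+344.5,(v+.5)/6+139.5)
for p in [(457,94),(640,40),(700,130),(512,186),(619,97)]: print(at_z(S,g(*p),.064).round(4))
E
```

```text
[ 0.42428828 -0.03598097  0.2473674 ] [ 3.14044941e+00  1.50094860e-03 -2.73636517e-01] [-0.17832165 -0.38011885  0.0382678 ] 0.06532684329470705
[219.7045701  140.88294559]
[0.4786 0.3126 0.064 ]
[0.5035 0.2202 0.064 ]
[0.4496 0.2036 0.064 ]
[0.4257 0.2967 0.064 ]
[0.4574 0.2806 0.064 ]
[0.4524 0.2079 0.064 ]
[0.4252 0.299  0.064 ]
[0.4789 0.3125 0.064 ]
[0.5055 0.2215 0.064 ]
[0.4582 0.281  0.064 ]
```

Request:
{"api": "step_arm", "payload": {
  "plan": [
    [[0,38,0,0.09,70],[0,76,0,0.18,70],[0,114,0,0.27,70],[0,152,0,0.36,70],[0,190,0,0.46,70],[0,228,0,0.546,70],[-2,261,0,0.546,70],[-2,261,0,0.546,70]]
  ]
}}

```text
time: 6.75
tool_pos: [0.4218, 0.2301, 0.2465]
ee_rot: [-3.139, 0.003, 0.279]
wrist_force: [-0.0, -0.5, 0.1]
width: 0.0657
```

Request:
{"api": "step_arm", "payload": {
  "plan": [
    [[0,0,0,0,70],[0,0,0,0,70]]
  ]
}}

```text
time: 6.92
tool_pos: [0.4228, 0.2248, 0.2474]
ee_rot: [3.14, 0.002, 0.272]
wrist_force: [0.3, -1.4, 0.2]
width: 0.066
```

```bash
python3 - <<'E'
from h import *
import pickle
o,s=save('r.pkl');print(o['tool_pos'],o['ee_rot'])
for z in(.064,.1): print(proj(s,[.4703,.238,z],o))
k=pickle.load(open('k.pkl','rb'))[1]
A=cv2.resize(k['frame'][90:190,170:270],None,fx=4,fy=4,interpolation=cv2.INTER_CUBIC)
u,v=proj(s,[.4703,.238,.09],o).astype(int);print(u,v)
B=cv2.resize(s['frame'][v-60:v+40,u-50:u+50],None,fx=4,fy=4,interpolation=cv2.INTER_CUBIC)
cv2.imwrite('pics/w3.png',np.hstack([A,B])[...,::-1])
E
```

```text
[0.4227902  0.22484442 0.24737027] [3.14039486e+00 1.90605194e-03 2.72096711e-01]
[254.73398667 127.35911379]
[254.74309795 129.35163195]
254 128
```

View pics/w3.png

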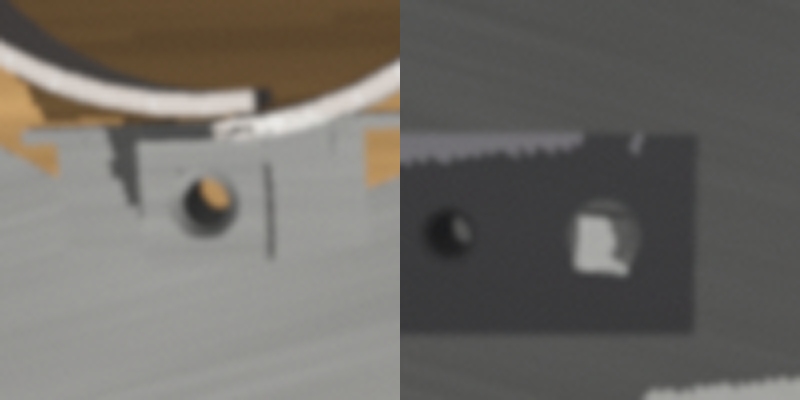

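Request:
{"api": "step_arm", "payload": {
  "plan": [
    [[24,7,-25,0,70],[48,13,-50,0,70],[48,13,-90,0,70],[48,13,-130,0,70],[48,13,-150,0,70],[48,13,-165,0,70],[48,13,-175,0,70],[48,13,-175,0,70]]
  ]
}}

```text
time: 7.63
tool_pos: [0.4694, 0.2365, 0.0708]
ee_rot: [3.141, 0.005, 0.27]
wrist_force: [0.4, -1.1, -0.5]
width: 0.0659
```

Request:
{"api": "step_arm", "payload": {
  "plan": [
    [[0,0,0,0,40],[0,0,0,0,40],[0,0,0,0,40],[0,0,0,0,40]]
  ]
}}

```text
time: 7.97
tool_pos: [0.4715, 0.239, 0.0749]
ee_rot: [-3.141, -0.003, 0.273]
wrist_force: [-0.7, -1.5, -0.2]
width: 0.0425
```

```bash
python3 - <<'E'
from h import *
import pickle
o=robot.get_obs();print(o['tool_pos'],o['ee_rot'],o['wrist_force'],o['width'])
k,s=pickle.load(open('k.pkl','rb'));print('mouth',at_z(s,(222.2,141.1),.104,k))
E
```

```text
[0.47154376 0.23895235 0.07489531] [-3.14143338e+00 -3.03257946e-03  2.72667653e-01] [-0.66221436 -1.5019163  -0.17791424] 0.042462075346528856
mouth [ 0.46980392 -0.01427822  0.104     ]
```

Request:
{"api": "step_arm", "payload": {
  "plan": [
    [[0,0,-2,0,40],[0,0,-2,0,0],[0,0,-2,0,0],[0,0,-2,0,0],[0,0,-2,0,0],[0,0,-2,0,0],[0,0,-2,0,0],[0,0,-2,0,0]]
  ]
}}

```text
time: 8.63
tool_pos: [0.4705, 0.2387, 0.0712]
ee_rot: [-3.142, 0.0, 0.273]
wrist_force: [-0.7, 0.9, 0.7]
width: 0.014
```

Request:
{"api": "step_arm", "payload": {
  "plan": [
    [[0,0,0,0,0],[0,0,0,0,0]]
  ]
}}

```text
time: 8.8
tool_pos: [0.4705, 0.2387, 0.0713]
ee_rot: [-3.142, 0.0, 0.273]
wrist_force: [0.1, 0.4, 1.0]
width: 0.0142
```

Request:
{"api": "step_arm", "payload": {
  "plan": [
    [[0,0,15,0,0],[0,0,35,0,0],[0,0,60,0,0],[0,0,90,0,0],[0,-10,120,0,0],[0,-35,134,0,0],[0,-65,134,0,0],[0,-100,134,0,0]]
  ]
}}

```text
time: 9.47
tool_pos: [0.4711, 0.1386, 0.2068]
ee_rot: [3.141, -0.003, 0.275]
wrist_force: [0.3, -0.9, -1.9]
width: 0.0135
```

Request:
{"api": "step_arm", "payload": {
  "plan": [
    [[0,-32,0,-0.06,0],[0,-64,0,-0.12,0],[0,-94,0,-0.18,0],[0,-120,0,-0.24,0],[0,-140,0,-0.3,0],[0,-152,0,-0.36,0],[0,-152,0,-0.42,0],[0,-152,0,-0.48,0]]
  ]
}}

```text
time: 10.13
tool_pos: [0.4702, -0.0144, 0.2048]
ee_rot: [3.141, 0.001, -0.212]
wrist_force: [-0.7, -0.3, -0.9]
width: 0.0136
```

Request:
{"api": "step_arm", "payload": {
  "plan": [
    [[0,0,0,0,0],[0,0,0,0,0],[0,0,0,0,0]]
  ]
}}

```text
time: 10.38
tool_pos: [0.4704, -0.0132, 0.2051]
ee_rot: [3.141, 0.0, -0.206]
wrist_force: [-0.9, 0.5, -2.2]
width: 0.0136
```

```bash
python3 - <<'E'
from h import *
o,s=save('n.pkl');print(o['tool_pos'],o['ee_rot'],o['wrist_force'],o['width'])
t=o['tool_pos'];n=[t[0],t[1],t[2]-.0675];S=snap('scene')
print(proj(s,n,o),proj(s,[.4701,-.0142,.104],o),proj(S,n),proj(S,[.4701,-.0142,.104]))
A=cv2.resize(s['frame'][130:280,190:330],None,fx=3,fy=3,interpolation=cv2.INTER_CUBIC)
u,v=proj(S,n).astype(int);print(u,v)
B=cv2.resize(S['frame'][v-45:v+30,u-35:u+35],None,fx=5,fy=5,interpolation=cv2.INTER_CUBIC)
o=np.zeros((450,770,3),np.uint8);o[:,:420]=A;o[:375,420:]=B
cv2.imwrite('pics/w4.png',o[...,::-1])
E
```

```text
[ 0.47042586 -0.01320633  0.20505754] [ 3.14144051e+00  3.68561849e-04 -2.05724847e-01] [-0.9451242   0.46187474 -2.21968925] 0.013601877980100478
[254.89685581 197.41411658] [256.0621989  187.60401799] [282.51063467 146.26982703] [281.46298519 154.48981187]
282 146
```

View pics/w4.png

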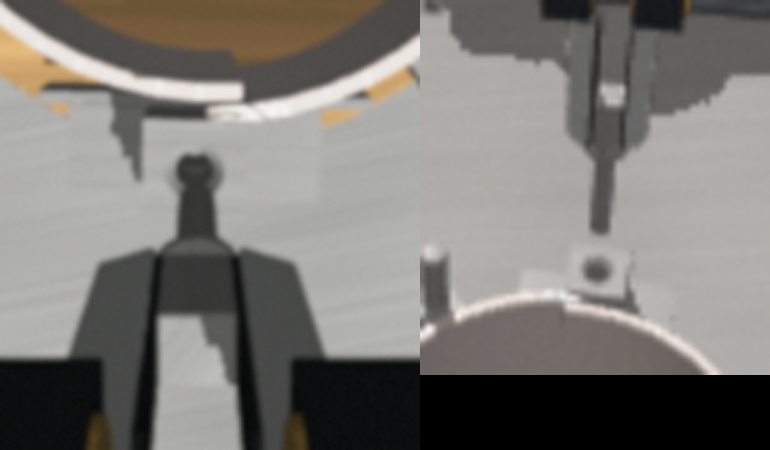

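Request:
{"api": "step_arm", "payload": {
  "plan": [
    [[0,0,-10,0,0],[0,0,-18,0,0],[0,0,-26,0,0],[0,0,-32,0,0],[0,0,-36,0,0],[0,0,-39,0,0],[0,0,-39,0,0]]
  ]
}}

```text
time: 11.07
tool_pos: [0.4701, -0.0133, 0.1653]
ee_rot: [3.141, 0.002, -0.207]
wrist_force: [-0.2, -1.7, -1.8]
width: 0.0134
```

Request:
{"api": "step_arm", "payload": {
  "plan": [
    [[0,0,-1,0,0],[0,0,-2,0,0],[0,0,-3,0,0],[0,0,-4,0,0],[0,0,-4,0,0]]
  ]
}}

```text
time: 11.48
tool_pos: [0.4706, -0.0134, 0.1622]
ee_rot: [3.141, -0.0, -0.207]
wrist_force: [-0.5, -0.4, -1.2]
width: 0.0137
```

Request:
{"api": "step_arm", "payload": {
  "plan": [
    [[0,0,-3,0,0],[0,0,-6,0,0],[0,0,-9,0,0],[0,0,-11,0,0],[0,0,-13,0,0],[0,0,-13,0,0]]
  ]
}}

```text
time: 11.98
tool_pos: [0.4702, -0.0134, 0.1486]
ee_rot: [3.141, 0.001, -0.207]
wrist_force: [0.0, -0.3, -1.2]
width: 0.0141
```

Request:
{"api": "step_arm", "payload": {
  "plan": [
    [[0,1,-1,0,0],[0,1,-2,0,0],[0,1,-3,0,0],[0,1,-4,0,0],[0,1,-5,0,0],[0,1,-5,0,0]]
  ]
}}

```text
time: 12.48
tool_pos: [0.4704, -0.0123, 0.144]
ee_rot: [3.141, 0.0, -0.207]
wrist_force: [0.3, 0.6, -1.4]
width: 0.0137
```

Request:
{"api": "step_arm", "payload": {
  "plan": [
    [[0,0,-1,0,0],[0,0,-1.5,0,0],[0,0,-2,0,0],[0,0,-2,0,0]]
  ]
}}

```text
time: 12.82
tool_pos: [0.4705, -0.0123, 0.1421]
ee_rot: [3.141, 0.0, -0.207]
wrist_force: [0.1, 0.3, -0.8]
width: 0.0141
```

Request:
{"api": "step_arm", "payload": {
  "plan": [
    [[0,0,-1,0,0],[0,0,-2,0,0],[0,0,-3,0,0],[0,0,-4,0,0],[0,0,-5,0,0],[0,0,-6,0,0],[0,0,-6,0,0]]
  ]
}}

```text
time: 13.4
tool_pos: [0.4704, -0.0123, 0.136]
ee_rot: [3.141, 0.001, -0.207]
wrist_force: [-0.3, 1.1, -1.4]
width: 0.014
```

Request:
{"api": "step_arm", "payload": {
  "plan": [
    [[0,0,-2,0,0],[0,0,-4,0,0],[0,0,-6,0,0],[0,0,-8,0,0],[0,0,-10,0,0],[0,0,-12,0,0],[0,0,-12,0,0]]
  ]
}}

```text
time: 13.98
tool_pos: [0.4702, -0.0123, 0.1236]
ee_rot: [3.141, 0.001, -0.207]
wrist_force: [-0.4, -0.4, -0.3]
width: 0.0138
```

Request:
{"api": "step_arm", "payload": {
  "plan": [
    [[0,0,-2,0,0],[0,0,-4,0,0],[0,0,-6,0,0],[0,0,-8,0,0],[0,0,-10,0,0],[0,0,-10,0,0]]
  ]
}}

```text
time: 14.48
tool_pos: [0.4702, -0.0123, 0.1137]
ee_rot: [3.141, 0.001, -0.207]
wrist_force: [-0.8, 0.0, -1.0]
width: 0.0135
```

Collar should be about 2.5 mm above home; finishing in small steps.

Request:
{"api": "step_arm", "payload": {
  "plan": [
    [[0,0,-0.5,0,0],[0,0,-1,0,0],[0,0,-1.5,0,0],[0,0,-1.5,0,0]]
  ]
}}

```text
time: 14.82
tool_pos: [0.4706, -0.0123, 0.1127]
ee_rot: [3.142, -0.0, -0.207]
wrist_force: [0.3, 0.0, -1.0]
width: 0.0138
```

Request:
{"api": "step_arm", "payload": {
  "plan": [
    [[0,0,-0.3,0,0],[0,0,-0.6,0,0],[0,0,-0.9,0,0],[0,0,-0.9,0,0]]
  ]
}}

```text
time: 15.15
tool_pos: [0.4705, -0.0123, 0.1118]
ee_rot: [3.142, 0.0, -0.207]
wrist_force: [-0.9, -0.4, -0.2]
width: 0.0134
```

Request:
{"api": "step_arm", "payload": {
  "plan": [
    [[0,0,-0.3,0,0],[0,0,-0.6,0,0],[0,0,-0.6,0,0]]
  ]
}}

```text
time: 15.4
tool_pos: [0.4706, -0.0123, 0.1113]
ee_rot: [3.141, -0.0, -0.207]
wrist_force: [-0.6, 0.3, -1.5]
width: 0.0136
```

Request:
{"api": "step_arm", "payload": {
  "plan": [
    [[0,0,-0.3,0,0],[0,0,-0.6,0,0],[0,0,-0.6,0,0]]
  ]
}}

```text
time: 15.65
tool_pos: [0.4706, -0.0123, 0.1112]
ee_rot: [3.142, -0.0, -0.207]
wrist_force: [-1.2, -0.0, 2.9]
width: 0.0139
```

Request:
{"api": "step_arm", "payload": {
  "plan": [
    [[0,0,0,0,40],[0,0,0,0,40],[0,0,0,0,40],[0,0,0,0,40],[0,0,0,0,40],[0,0,0,0,40],[0,0,10,0,40],[0,0,30,0,40]]
  ]
}}

```text
time: 16.32
tool_pos: [0.4686, -0.0121, 0.1387]
ee_rot: [3.141, 0.006, -0.207]
wrist_force: [-0.0, -0.9, -1.0]
width: 0.0382
```

Request:
{"api": "step_arm", "payload": {
  "plan": [
    [[0,0,30,0,40],[0,0,60,0,40],[-25,0,90,0,40],[-50,0,105,0,40],[-50,0,105,0,40],[-50,0,105,0,40]]
  ]
}}

```text
time: 16.82
tool_pos: [0.421, -0.0124, 0.248]
ee_rot: [-3.141, -0.005, -0.207]
wrist_force: [0.4, 0.1, 0.5]
width: 0.0375
```

```bash
python3 - <<'E'
from h import *
o,s=save('f.pkl');print(o['time'],o['tool_pos'],o['wrist_force'],o['width'])
S=snap('scene');p=[.4705,-.0125,.104]
q=proj(s,p,o);print(q,proj(s,[.4705,-.0125,.140],o),proj(S,p),proj(S,[.4705,-.0125,.140]))
u,v=q.astype(int);v=max(v,60);A=cv2.resize(s['frame'][v-60:v+60,u-60:u+60],None,fx=3.3,fy=3.3,interpolation=cv2.INTER_CUBIC)
u,v=proj(S,p).astype(int);B=cv2.resize(S['frame'][v-40:v+40,u-40:u+40],None,fx=4.95,fy=4.95,interpolation=cv2.INTER_CUBIC)
h=min(len(A),len(B));cv2.imwrite('pics/f.png',np.hstack([A[:h],B[:h]])[...,::-1])
E
```

```text
16.8167 [ 0.42100013 -0.01243051  0.24797933] [0.41904714 0.11880521 0.46404824] 0.03748174745725214
[245.02016329 131.56569777] [243.75447291 134.04027515] [282.12166888 154.5818064 ] [282.84013648 145.65626176]
```

View pics/f.png

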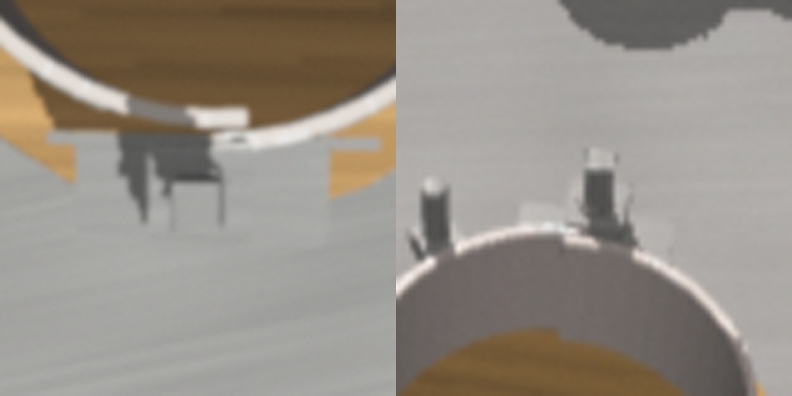

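```bash
python3 -c "
from bench import robot
print(robot.close_job())"
```

```text
the job is handed in; nothing more can be done
None
```

I swung the open half shut by its grip post, then took the pin from the rack and lowered it through both knuckles. I let go with the collar down on the upper knuckle and handed the job in at about 17 s of the 72 s allowed.

- **Finding the lower knuckle:** the pictures put it about 6 mm to +y of nominal. The pin passed it with no reading above about 1.5 N, so no searching was needed.
- **Collar seating:** the arm stopped at TCP z = 0.1112 m with about 3 N of upward force. The grasp height predicted 0.1113 m.
- **Final picture:** the pin stands upright in the upper knuckle, with its head within about 1 pixel (2–3 mm) of where it should be when home. The arm is clear of everything.
- **Disagreements:** the pictures placed the upper hole 1–2 mm apart from one another, and the post was gripped about 5 mm from where I measured it. Neither affected the fit.
- **Not checked:** I inferred the shut angle (about -0.03 rad) from the pictures and from the pin passing through both holes; I did not read it directly. I did not re-measure the tub, cheese and scraper at the end, though I planned the moves to stay clear of them and no contact showed in the forces.

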